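# Hang the rinsing strainers nested on one hook

### The job

The three square strainers used for rinsing mosaic glass are dry: take them from the wooden rack and hang them by their wire handles on the one hook of the stand, the largest first, then the middle-sized, then the smallest. Hang each with its open mouth facing the hook's free end and push it back so that its pan tucks inside the mouth of the larger one behind it, and leave all three hanging there at rest. Do not knock over or shift the other things on the bench.

Things in the scene. Friction and masses are not known exactly. Their poses are not given: they have to be found in the camera images.
- large_grip (a point): where to pinch the wire loop handle of the largest strainer, across its two wires: midway between them, 20 mm below the top bar, 168 mm above the pan's lower edge. The loop is two parallel 5 mm wires, 34 mm wide over all, 24 mm apart inside, joined by a bar at the top. Axes: z up the handle, y across the wires, x out through the mesh floor (the open mouth faces -x)
- large_bar (a point): middle (centre line) of the 5 mm top bar of the handle of the largest strainer, 188 mm above the pan's lower edge; same axes
- large_pan (a point): the largest strainer, plain steel: centre of its 116 mm square pan, 28 mm deep (mouth 14 mm to -x, back 14 mm to +x), 3 mm walls, mesh floor, about 250 g. It is 130 mm below the top bar and 8 mm behind the plane of the handle (+x), which rises from the upper edge. Starts upright on its lower edge in any slot of the rack; same axes
- medium_grip (a point): where to pinch the wire loop handle of the middle-sized strainer, across its two wires: midway between them, 20 mm below the top bar, 156 mm above the pan's lower edge. The loop is two parallel 5 mm wires, 34 mm wide over all, 24 mm apart inside, joined by a bar at the top. Axes: z up the handle, y across the wires, x out through the mesh floor (the open mouth faces -x)
- medium_bar (a point): middle (centre line) of the 5 mm top bar of the handle of the middle-sized strainer, 176 mm above the pan's lower edge; same axes
- medium_pan (a point): the middle-sized strainer, plain steel: centre of its 92 mm square pan, 28 mm deep (mouth 14 mm to -x, back 14 mm to +x), 3 mm walls, mesh floor, about 200 g. It is 130 mm below the top bar and 8 mm behind the plane of the handle (+x), which rises from the upper edge. Starts upright on its lower edge in any slot of the rack; same axes
- small_grip (a point): where to pinch the wire loop handle of the smallest strainer, across its two wires: midway between them, 20 mm below the top bar, 144 mm above the pan's lower edge. The loop is two parallel 5 mm wires, 34 mm wide over all, 24 mm apart inside, joined by a bar at the top. Axes: z up the handle, y across the wires, x out through the mesh floor (the open mouth faces -x)
- small_bar (a point): middle (centre line) of the 5 mm top bar of the handle of the smallest strainer, 164 mm above the pan's lower edge; same axes
- small_pan (a point): the smallest strainer, plain steel: centre of its 68 mm square pan, 28 mm deep (mouth 14 mm to -x, back 14 mm to +x), 3 mm walls, mesh floor, about 150 g. It is 130 mm below the top bar and 8 mm behind the plane of the handle (+x), which rises from the upper edge. Starts upright on its lower edge in any slot of the rack; same axes
- hook (a point): point on the axis of the hook, a level steel rod 8 mm thick, 235 mm above the table. x runs along the rod to its post, y sideways, z up. Post 16 mm thick, top level with the rod, 66 mm to +x, on a base 12 mm high, 130 mm wide; free end 65 mm to -x, its last 5 mm turned up, tip 13 mm above the axis. A hung handle's bar rests with its centre line 6.5 mm above the axis
- post (a point): top of the hook stand's post, where the rod joins it, 66 mm to +x of the hook point; same axes as the hook
- rack: fixed wooden drying rack, 200 mm (x) by 150 mm (y), floor 8 mm thick; three slots across it at x = -72, 0 and 72 mm, each 31 mm wide between boards whose tops are 44 mm above the table; one strainer stands in each, all mouths to the rack's -x side. Origin: centre of its underside
- brush: bystander, leave alone: flat brush with wooden handle, lying flat; origin on its underside
- tape: bystander, leave alone: roll of paper tape lying flat, 90 mm across, 24 mm high; origin on its underside
- glue: bystander, leave alone: white glue bottle, 52 mm across, 120 mm high; origin on its underside
- jar: bystander, leave alone: amber glass jar with steel lid, 72 mm across, 85 mm high; origin on its underside
- mug: bystander, leave alone: white mug, 76 mm across, 90 mm high; origin on its underside
- bowl: bystander, leave alone: blue ceramic bowl, 120 mm across, 50 mm high; origin on its underside
- glass_offcut: bystander, leave alone: flat piece of amber glass, 100 x 70 x 8 mm; origin on its underside

How it is judged:
On the way, in this order (a step that is already met when the one before it is completed fails the run):
1. the largest strainer hangs on the hook, let go (x of large_bar in the frame of hook between -0.06 and 0.058 m and y of large_bar in the frame of hook between -0.012 and 0.012 m and z of large_bar in the frame of hook between 0.002 and 0.013 m and angle between large_pan's own z axis and vertical below 0.35 rad and x of post in the frame of large_bar above 0.004 m and contact force between the fingers and anything else below 0.1 N), for 0.2 s.
2. the middle-sized strainer hangs in front of it, its pan inside the largest's mouth, let go (all of step 1 and x of medium_bar in the frame of hook between -0.06 and 0.058 m and y of medium_bar in the frame of hook between -0.012 and 0.012 m and z of medium_bar in the frame of hook between 0.002 and 0.013 m and angle between medium_pan's own z axis and vertical below 0.35 rad and x of post in the frame of medium_bar above 0.004 m and x of medium_pan in the frame of large_pan between -0.026 and -0.002 m and y of medium_pan in the frame of large_pan between -0.02 and 0.02 m and z of medium_pan in the frame of large_pan between -0.02 and 0.02 m), for 0.2 s.
3. the smallest strainer hangs in front of both, its pan inside the middle-sized one's mouth, let go (all of step 2 and x of small_bar in the frame of hook between -0.06 and 0.058 m and y of small_bar in the frame of hook between -0.012 and 0.012 m and z of small_bar in the frame of hook between 0.002 and 0.013 m and angle between small_pan's own z axis and vertical below 0.35 rad and x of post in the frame of small_bar above 0.004 m and x of small_pan in the frame of medium_pan between -0.026 and -0.002 m and y of small_pan in the frame of medium_pan between -0.02 and 0.02 m and z of small_pan in the frame of medium_pan between -0.02 and 0.02 m), for 0.2 s.
At the end, for the whole second after the job is handed in: All hang let go, under 80 mm/s, rod through the loops, bar centres 2-13 mm above its axis and within 12 mm sideways, handles within 0.35 rad of upright, floors towards the post; each smaller pan's centre 2-26 mm in front of the next larger's and within 20 mm otherwise: in its mouth (all of step 3 and linear speed of each of large, medium, small below 0.08 m/s); the robot touches nothing.
It fails at once if another thing on the bench is shifted by more than 30 mm (distance of any of brush, tape, glue, jar, mug, bowl, glass_offcut from where it was at the start of the episode above 0.03 m).
It fails at once if another thing on the bench is tipped over (angle between any of brush, tape, glue, jar, mug, bowl, glass_offcut's own z axis and vertical above 0.5 rad).
It also fails if it takes over 72 s, if anything falls off the work surface, if the arm or the gripper's body presses on something with over 40 N, if the wrist force passes 120 N, or if a joint passes its speed limit or range.

### The arm

A 6-joint arm with a two-finger parallel gripper is mounted at the origin on the work surface. World frame = base frame: x ahead of the robot, y to its left, z up, the work surface at z = 0. Lengths are in m, angles in rad, forces in N, time in s.
With the tool pointing down it reaches from about 0.3 to 0.875 m from the base axis. Payload 6.4 kg.
Tool frame: the origin (TCP) lies at the very end of the fingers, on their centre line; the grasp point (between the pads) lies 19 mm behind it; z points along the fingers, y is the line along which they close (so a half turn about z gives the same grasp; the last joint's range is limited). The gripper opens to 85 mm and grips with 20 to 120 N. Pads are 22 mm wide; open, the fingers measure 114 mm over their backs; the gripper's body (76 mm by 85 mm) begins 54 mm behind the grasp point. The pads swing forward as they close: fully open they stand 13 mm farther back than shut.
Start: joints at [0.897, 0.181, 1.607, -0, 1.354, -0.206], TCP at [0.259, 0.513, 0.231] pointing down, gripper open.
Joint ranges: [-2.99, 2.99], [-0.89, 2.07], [0.3, 2.58], [-1.14, 4.28], [0, 2.63], [-3.12, 3.12]. Speed limits (rad/s): [2.57, 2.57, 3.01, 3.14, 3.14, 3.14].

### API

Orientations are given as a unit quaternion [w, x, y, z].
In Python, from bench import ctrl, camera, calibration, order, outline_of gives the robot as it stands.
- The arm moves only by the tool move_arm, never from a script. Its argument "series" is a list that holds one entry, the list of rows, each a list of 5 numbers: the opening, from 0 (shut) to 1 (fully open), then the shift along the tool's x, y, z in mm, then the turn about the tool's z in rad. A call has exactly 10 rows; each row is the pose to reach, as a shift and turn from the pose commanded when the call began, along the tool's axes at that moment; what a row does not reach only later rows make up. A row lasts 1/12 s, in which the tool goes at most 41.7 mm and 7.16 degrees, less where a joint would pass 70% of its speed; a pose out of reach is approached as far as the arm can. A call with a gripper value outside its range is refused whole. The fingers move at their own pace and stop on an object; the grip force is fixed at half the most. Time passes only in rows, so rows that repeat a pose let the fingers close, or fill a call up. It gives the time, the measured TCP pose, the force, the opening and the grip force at its end, in the units of the state.
- ctrl.get_obs(): the state, without advancing time (a new reading comes with each control period).
- camera(name): name is "scene" or "top" or "wrist"; returns (picture, depth): 420x560x3 uint8, blue, green, red; 420x560 float32, m along the optical axis (not along the pixel's ray), 0 where there is no reading.
- calibration(name): a dict with "intrinsics" (3x3 intrinsics, pixels), "rvec" (rotation vector, rad) and "tvec" (3), from world to camera coordinates, as OpenCV has them. Camera axes: x right, y down, z forward; pixel columns grow to the right and rows downward; lengths in m; the calibration is good to about 2 mm. A picture is of the moment at which its call begins: read the wrist's pose just before it. calibration takes no time and is no camera call; for the wrist camera it gives the pose at the moment of the call.
- order.hand_in(): hands the job in; it is judged then, once.
Trained networks look in the newest picture that a camera, given by its name, has taken for a name from the list of things; names that differ only in an ending like _2 or _b are one class to them, and where a whole thing is asked for, a point or a joint stands for the part that bears it (a point fixed in the world has none). Each returns a list of dicts, best first, with "conf" (0 to 1); they miss things now and then, are a little off and sometimes report something else, mostly with a low value. They report only what shows in the picture. A call takes as long as a camera call.
- outline_of(target, camera): "region" (420x560 bool, what is visible of it) and "bbox" ([centre column, centre row, width, height] in pixels, round what is visible of it).
The state is a dict: "time_s": time; "q": joint angles; "dq": joint speeds; "joint_efforts": joint torques, N m; "eef_pos": TCP position; "eef_rot": TCP orientation; "wrist_force": force on the tool from outside, world axes, zero at the start; "torque": the same for the moment, N m; "opening": opening from 0.0 (shut) to 1.0 (fully open); "grasp_force": force on a finger pad.
Only numpy, scipy, OpenCV 4.12 (cv2) and the standard library are available. Lean on these libraries where they do the work, as an engineer would, in place of code of your own. Each camera call takes 0.05 s, during which the arm holds its last target. There are 200 camera calls.

## Working session

There is one attempt and no reset: what is moved stays moved. The work goes in short steps, Python scripts to look and compute and a tool call to move; the robot and the scene stay as the last step left them, time stands still between calls to the robot, and variables do not carry over. Pictures are saved under pics/ and viewed, at most 10 in all, crops included, and the job is handed in when it is done.

Besides the shell and the picture viewer there is one more tool, called after "Call:" by a JSON object that holds its "api" and its "payload", one argument or row to a line. move_arm: Moves the arm, as the interface text tells. Its arguments: {"type":"object","properties":{"series":{"type":"array","items":{"type":"array","items":{"type":"array","items":{"type":"number"}}}}},"required":["series"]}

```bash
ls; mkdir -p pics; cat > h.py <<'E'
import numpy as np, cv2
from bench import ctrl, camera, calibration, order, outline_of
from scipy.spatial.transform import Rotation as R
def pts(name,depth,mask=None):
    c=calibration(name);K=np.array(c["intrinsics"]);Rm=cv2.Rodrigues(np.array(c["rvec"],float))[0];t=np.array(c["tvec"],float).ravel()
    m=depth>0
    if mask is not None:m&=mask
    v,u=np.nonzero(m);z=depth[v,u]
    P=np.c_[(u-K[0,2])*z/K[0,0],(v-K[1,2])*z/K[1,1],z]
    return (P-t)@Rm
E
cat > a.py <<'E'
from h import *
o=ctrl.get_obs();print(o['time_s'],o['eef_pos'],o['eef_rot'],o['opening'])
for cam in("scene","top"):
    im,d=camera(cam);cv2.imwrite(f"pics/{cam}0.png",im)
    for n in["large_pan","medium_pan","small_pan","hook","post","rack","brush","tape","glue","jar","mug","bowl","glass_offcut"]:
        try:
            for r in outline_of(n,cam)[:1]:
                P=pts(cam,d,r["region"])
                print(cam,n,round(r["conf"],2),np.round(r["bbox"]),np.round(np.median(P,0),3),np.round(np.percentile(P,3,axis=0),3),np.round(np.percentile(P,97,axis=0),3)) if len(P) else print(n,"nodepth")
        except Exception as e: print(n,e)
E
python3 a.py
```

```text
pics
0.0 [0.25890819 0.51278236 0.23037346] [-3.67899656e-04  2.31776545e-01  9.72768651e-01 -8.05576395e-04] 0.9959456013626031
scene large_pan 0.59 [335. 275.  40.  30.] [0.622 0.241 0.121] [0.57  0.193 0.006] [0.639 0.297 0.127]
scene medium_pan 0.68 [343. 256.  37.  22.] [0.549 0.241 0.097] [0.504 0.196 0.027] [0.613 0.281 0.196]
scene small_pan 0.85 [348. 232.  29.  35.] [0.476 0.225 0.073] [0.385 0.192 0.   ] [0.537 0.256 0.172]
scene hook 0.87 [206. 190.  42.  79.] [ 0.579 -0.25   0.011] [ 0.514 -0.311  0.004] [ 0.622 -0.192  0.234]
scene post 0.73 [208. 189.  53.  91.] [ 0.577 -0.25   0.011] [ 0.487 -0.316  0.002] [ 0.623 -0.19   0.237]
scene rack 0.57 [342. 268.  62.  70.] [0.564 0.275 0.02 ] [0.451 0.163 0.003] [0.65  0.32  0.045]
scene brush 0.88 [229. 147.  23.  37.] [ 0.307 -0.342  0.015] [ 0.227 -0.446 -0.003] [ 0.46  -0.233  0.235]
scene tape 0.62 [271. 235.  23.  29.] [ 0.551 -0.011  0.02 ] [ 0.51 -0.05 -0.  ] [0.59  0.032 0.027]
scene glue 0.7 [283. 313.  19.  32.] [0.786 0.168 0.075] [0.76  0.142 0.007] [0.799 0.187 0.119]
scene jar 0.72 [196. 261.  28.  33.] [ 0.78
[... 995 characters left out ...]
sh 0.7 [392. 283.  51.  45.] [ 0.298 -0.351  0.018] [ 0.234 -0.439  0.012] [ 0.344 -0.293  0.024]
top tape 0.68 [292. 210.  25.  23.] [ 0.55  -0.011  0.024] [ 0.507 -0.053  0.012] [0.587 0.026 0.029]
top glue 0.57 [240. 150.  19.  18.] [0.763 0.156 0.079] [0.748 0.136 0.   ] [0.795 0.182 0.121]
top jar 0.43 [222. 232.  18.   7.] [0.472 0.216 0.076] [0.463 0.189 0.013] [0.489 0.25  0.175]
top mug 0.66 [150. 207.  35.  22.] [0.566 0.483 0.042] [0.527 0.434 0.   ] [0.597 0.518 0.091]
top bowl 0.66 [426. 216.  30.  31.] [ 0.523 -0.496  0.021] [ 0.47  -0.537  0.003] [ 0.569 -0.438  0.051]
top glass_offcut 0.98 [289. 244.  23.  32.] [ 0.425 -0.012  0.008] [ 0.382 -0.047  0.003] [0.471 0.024 0.014]
```

```bash
python3 - <<'E'
import cv2,numpy as np
a=cv2.imread('pics/scene0.png')[120:360,130:400];b=cv2.imread('pics/top0.png')[130:320,130:460]
a=cv2.resize(a,(340,302));b=cv2.resize(b,(460,265))
c=np.zeros((600,800,3),np.uint8)
a=cv2.imread('pics/scene0.png')[120:340,130:400]
a=cv2.resize(a,(400,326));b=cv2.resize(cv2.imread('pics/top0.png')[130:310,130:460],(400,218))
c=np.zeros((600,800,3),np.uint8);c[:326,:400]=a;c[:218,400:]=b
s=cv2.resize(cv2.imread('pics/scene0.png')[190:320,300:400],(210,273));c[327:,:210]=s
t=cv2.resize(cv2.imread('pics/top0.png')[175:250,185:255],(350,375));c[220:595,420:770]=t
cv2.imwrite('pics/m0.png',c)
E
```

```text
(no output)
```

View pics/m0.png

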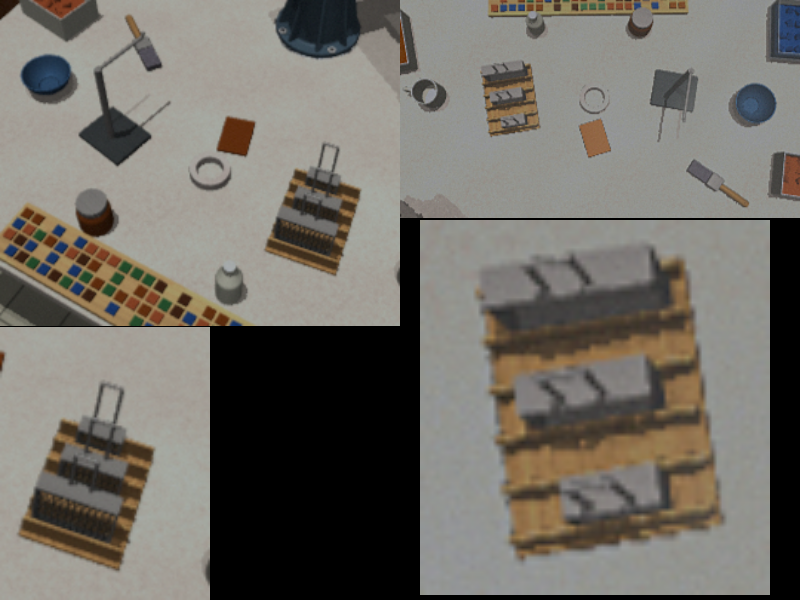

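```bash
python3 - <<'E'
from h import *
for cam in("top","scene"):
    im,d=camera(cam);P=pts(cam,d)
    m=(P[:,2]>.218)&(P[:,2]<.262)&(abs(P[:,0]-.55)<.15)&(abs(P[:,1]+.25)<.12)
    Q=P[m];print(cam,len(Q));print(np.round(Q[np.argsort(Q[:,0])][::max(1,len(Q)//25)],3).tolist())
    # rack boards
    m=(P[:,2]>.038)&(P[:,2]<.049)&(abs(P[:,0]-.55)<.14)&(abs(P[:,1]-.24)<.12)
    Q=P[m][:,:2].astype(np.float32);print('rack',cv2.minAreaRect(Q))
    for n,x,h in(('L',.618,.188),('M',.545,.176),('S',.472,.164)):
        q=P[(abs(P[:,0]-x)<.05)&(abs(P[:,1]-.23)<.09)&(P[:,2]>h+8e-3-.06)&(P[:,2]<h+8e-3+.012)]
        q=q[(q[:,2]>h-.035)]
        print(n,len(q),np.round(q.mean(0),4) if len(q) else '',np.round(q,3).tolist()[:30])
E
```

```text
top 132
[[0.446, -0.232, 0.247], [0.453, -0.233, 0.243], [0.459, -0.231, 0.241], [0.465, -0.237, 0.239], [0.472, -0.238, 0.237], [0.478, -0.235, 0.238], [0.483, -0.241, 0.239], [0.487, -0.239, 0.236], [0.493, -0.242, 0.239], [0.499, -0.246, 0.235], [0.506, -0.24, 0.236], [0.511, -0.245, 0.24], [0.517, -0.245, 0.242], [0.523, -0.249, 0.242], [0.527, -0.25, 0.235], [0.533, -0.25, 0.238], [0.54, -0.248, 0.234], [0.545, -0.247, 0.24], [0.551, -0.254, 0.239], [0.557, -0.254, 0.241], [0.564, -0.257, 0.24], [0.568, -0.255, 0.236], [0.573, -0.252, 0.226], [0.575, -0.25, 0.233], [0.577, -0.262, 0.235], [0.58, -0.262, 0.238], [0.583, -0.253, 0.238]]
rack ((0.5474925637245178, 0.2389688938856125), (0.18496514856815338, 0.14621637761592865), 8.37651252746582)
L 27 [0.6111 0.2443 0.1867] [[0.615, 0.244, 0.194], [0.613, 0.239, 0.2], [0.613, 0.236, 0.2], [0.614, 0.233, 0.198], [0.614, 0.23, 0.198], [0.614, 0.228, 0.196], [0.611, 0.259, 0.195], [0.611, 0.256, 0.195], [0.61, 0.252, 0.199], [0.611, 0.249, 0.198], [0.61, 0.246, 0.198], [0.61, 0.243, 0.198], [0.61, 0.24, 0.198], [0.61, 0.237, 0.198], [0
[... 3679 characters left out ...]
[0.4705 0.222  0.1583] [[0.47, 0.207, 0.169], [0.47, 0.21, 0.171], [0.469, 0.212, 0.171], [0.468, 0.215, 0.172], [0.473, 0.208, 0.168], [0.473, 0.211, 0.17], [0.472, 0.214, 0.171], [0.47, 0.216, 0.169], [0.471, 0.219, 0.173], [0.47, 0.222, 0.174], [0.467, 0.224, 0.171], [0.472, 0.205, 0.16], [0.474, 0.209, 0.165], [0.473, 0.22, 0.172], [0.469, 0.222, 0.168], [0.47, 0.225, 0.171], [0.471, 0.228, 0.174], [0.467, 0.23, 0.171], [0.466, 0.233, 0.172], [0.473, 0.206, 0.157], [0.472, 0.209, 0.157], [0.472, 0.232, 0.173], [0.467, 0.234, 0.169], [0.468, 0.237, 0.172], [0.476, 0.208, 0.156], [0.473, 0.21, 0.154], [0.47, 0.235, 0.168], [0.47, 0.238, 0.171], [0.474, 0.208, 0.149], [0.472, 0.237, 0.167]]
```

```bash
cat >> h.py <<'E'
YR=np.deg2rad(8.3)   # rack yaw
def hookfit(Ps):
    Q=np.vstack(Ps);Q=Q[(Q[:,2]>.225)&(Q[:,2]<.245)&(Q[:,0]>.455)&(Q[:,0]<.56)&(abs(Q[:,1]+.25)<.04)]
    a,b=np.polyfit(Q[:,0],Q[:,1],1);return a,b
def goto(p,yaw):
    """shift in tool axes mm + turn, to TCP p with tool y at world angle yaw+90deg"""
    o=ctrl.get_obs();q=o['eef_rot'];Rm=R.from_quat([q[1],q[2],q[3],q[0]]).as_matrix()
    s=Rm.T@(np.array(p)-o['eef_pos'])*1000
    cur=np.arctan2(Rm[1,1],Rm[0,1]);t=-(yaw+np.pi/2-cur);t=(t+np.pi)%(2*np.pi)-np.pi
    print('t',round(o['time_s'],2),'pos',np.round(o['eef_pos'],4),'yaw',round(cur-np.pi/2,4),'q6',np.round(o['q'][5],2),'shift',np.round(s,1),'turn',round(t,3))
E
python3 - <<'E'
from h import *
Ps=[pts(c,camera(c)[1]) for c in("top","scene")]
a,b=hookfit(Ps);print('hook yaw',np.arctan(a),'y at .513',a*.513+b,[hookfit([p]) for p in Ps])
goto([.6125,.2445,.237],YR)
E
```

```text
hook yaw -0.19673824392293762 y at .513 -0.24323295237846182 [(np.float64(-0.19898579614651393), np.float64(-0.14214033505132065)), (np.float64(-0.20189201020419237), np.float64(-0.13858891567103518))]
t 1.6 pos [0.2593 0.5133 0.2313] yaw -0.4678 q6 -0.21 shift [-436.5  -80.6   -5.7] turn -0.613
```

Call:
{"api": "move_arm", "payload": {
  "series": [
    [[1,-40,-7,-6,-0.11],[1,-80,-14,-6,-0.22],[1,-120,-22,-6,-0.33],[1,-160,-30,-6,-0.44],[1,-200,-37,-6,-0.55],[1,-240,-44,-6,-0.613],[1,-280,-52,-6,-0.613],[1,-320,-59,-6,-0.613],[1,-360,-66,-6,-0.613],[1,-400,-74,-6,-0.613]]
  ]
}}

```text
time_s: 2.43
eef_pos: [0.5844, 0.2654, 0.2374]
eef_rot: [0.0, -0.072, 0.997, 0.0]
wrist_force: [1.1, 0.1, 0.1]
opening: 0.999
grasp_force: 0.0
```

```bash
python3 - <<'E'
from h import *
goto([.6125,.2445,.237],YR)
im,d=camera("wrist");cv2.imwrite('pics/w1.png',im)
P=pts("wrist",d)
for n,x,y,h in(('L',.6125,.2445,.188),('M',.541,.237,.176),('S',.470,.222,.164)):
    q=P[(abs(P[:,0]-x)<.02)&(abs(P[:,1]-y)<.028)&(abs(P[:,2]-h-.009)<.007)]
    print(n,len(q),np.round(q.mean(0),4) if len(q) else '',cv2.minAreaRect(q[:,:2].astype(np.float32)) if len(q)>5 else '')
E
```

```text
t 2.43 pos [0.5844 0.2654 0.2374] yaw 0.1451 q6 -1.47 shift [-24.8 -24.7   0.4] turn 0.0
L 471 [0.6145 0.2371 0.1973] ((0.6149352192878723, 0.23714293539524078), (0.004485146142542362, 0.03354097157716751), 7.385086536407471)
M 464 [0.5435 0.2306 0.1858] ((0.5436813235282898, 0.23053115606307983), (0.004556449130177498, 0.03336139768362045), 8.091742515563965)
S 631 [0.4739 0.2149 0.1735] ((0.4735635221004486, 0.2147151231765747), (0.005463738925755024, 0.03392704576253891), 7.6761579513549805)
```

View pics/w1.png

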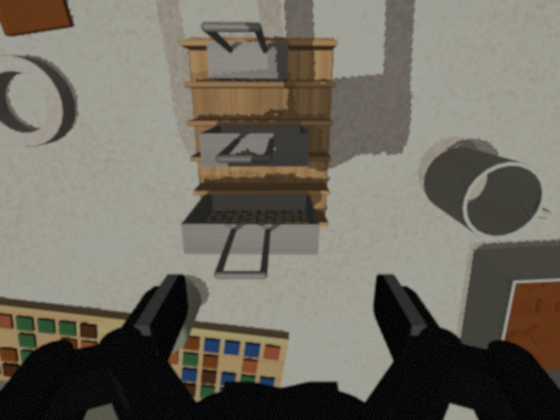

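```bash
cat >> h.py <<'E'
def bars():
    im,d=camera("wrist");P=pts("wrist",d)
    for n,x,y,h in(('L',.6125,.2445,.188),('M',.541,.237,.176),('S',.470,.222,.164)):
        q=P[(abs(P[:,0]-x)<.02)&(abs(P[:,1]-y)<.028)&(abs(P[:,2]-h-.009)<.007)]
        print(n,len(q),np.round(q.mean(0),4) if len(q) else '',cv2.minAreaRect(q[:,:2].astype(np.float32)) if len(q)>5 else '')
    return im
E
python3 - <<'E'
from h import *
bars();goto([.6125,.2445,.237],YR)
E
```

```text
L 474 [0.6063 0.2455 0.1971] ((0.6070003509521484, 0.24542783200740814), (0.006335472222417593, 0.033293358981609344), 7.996997356414795)
M 464 [0.535  0.2388 0.186 ] ((0.5351480841636658, 0.23857846856117249), (0.004563378170132637, 0.03302186354994774), 7.970513343811035)
S 673 [0.4653 0.223  0.1739] ((0.4649805724620819, 0.22263632714748383), (0.005299406126141548, 0.03390844911336899), 7.8997883796691895)
t 2.53 pos [0.5873 0.2621 0.2369] yaw 0.1391 q6 -1.47 shift [-22.6 -21.   -0.1] turn -0.006
```

Call:
{"api": "move_arm", "payload": {
  "series": [
    [[1,-10,-10,0,0],[1,-22,-20,0,0],[1,-22,-20,0,0],[1,-22,-20,0,0],[1,-22,-20,0,0],[1,-22,-20,0,0],[1,-22,-20,0,0],[1,-22,-20,0,0],[1,-22,-20,0,0],[1,-22,-20,0,0]]
  ]
}}

```text
time_s: 3.37
eef_pos: [0.6074, 0.2505, 0.2374]
eef_rot: [0.0, -0.073, 0.997, 0.0]
wrist_force: [-0.8, -0.1, 0.3]
opening: 0.999
grasp_force: 0.0
```

```bash
python3 - <<'E'
from h import *
bars();goto([.6125,.2445,.157],YR)
print(ctrl.get_obs()['dq'])
E
```

```text
L 485 [0.6093 0.2429 0.1976] ((0.6099842190742493, 0.24295347929000854), (0.005575884133577347, 0.03384733572602272), 8.266324043273926)
M 513 [0.5382 0.2359 0.1862] ((0.5382812023162842, 0.23582346737384796), (0.004700185731053352, 0.03286388888955116), 8.390295028686523)
S 0  
t 3.42 pos [0.6075 0.2504 0.2374] yaw 0.1455 q6 -1.51 shift [-4.1 -6.6 80.4] turn 0.001
[-2.74984244e-03  2.26979464e-03  2.79434828e-04 -8.55934429e-04
  8.84633252e-05 -2.47868969e-03]
```

Call:
{"api": "move_arm", "payload": {
  "series": [
    [[1,0,-8,20,0],[1,0,-8,50,0],[1,0,-8,80,0],[1,0,-8,80,0],[1,0,-8,80,0],[0,0,-8,80,0],[0,0,-8,80,0],[0,0,-8,80,0],[0,0,-8,80,0],[0,0,-8,80,0]]
  ]
}}

```text
time_s: 4.25
eef_pos: [0.6096, 0.2428, 0.1591]
eef_rot: [0.001, -0.073, 0.997, 0.0]
wrist_force: [-1.8, 0.4, 3.7]
opening: 0.382
grasp_force: 59.0
```

Call:
{"api": "move_arm", "payload": {
  "series": [
    [[0,0,-8,-15,0],[0,0,-8,-40,0],[0,0,-8,-66,0],[0,5,-35,-66,0],[0,12,-70,-66,0],[0,20,-105,-66,0.05],[0,31,-140,-66,0.1],[0,55,-170,-66,0.15],[0,78,-200,-66,0.2],[0,100,-229,-66,0.25]]
  ]
}}

```text
time_s: 5.08
eef_pos: [0.5414, -0.0009, 0.2236]
eef_rot: [-0.0, 0.054, 0.999, -0.0]
wrist_force: [-0.1, -1.0, -3.1]
opening: 0.374
grasp_force: 60.4
```

```bash
cat >> h.py <<'E'
YH=-.197;H=np.array([.512,-.243]);u=np.array([np.cos(YH),np.sin(YH)])
def hk(x,y=0,z=.2225):
    p=H+x*u+y*np.array([-u[1],u[0]]);goto([*p,z],YH)
E
python3 -c "
from h import *
hk(-.09)"
```

```text
t 5.08 pos [ 0.5414 -0.0009  0.2236] yaw -0.1076 q6 -1.68 shift [  92.8 -235.8    1.4] turn 0.089
```

Call:
{"api": "move_arm", "payload": {
  "series": [
    [[0,15,-35,0,0.05],[0,30,-70,0,0.09],[0,45,-105,0,0.09],[0,60,-140,0,0.09],[0,75,-175,0,0.09],[0,86,-205,0,0.09],[0,93,-225,0,0.09],[0,93,-230,0,0.09],[0,93,-230,0,0.09],[0,93,-230,0,0.09]]
  ]
}}

```text
time_s: 5.92
eef_pos: [0.4262, -0.2176, 0.2236]
eef_rot: [-0.0, 0.098, 0.995, 0.0]
wrist_force: [0.2, 0.9, -2.7]
opening: 0.375
grasp_force: 60.5
```

```bash
python3 - <<'E'
from h import *
hk(-.09)
for c in("scene","wrist","top"):
    im,d=camera(c);cv2.imwrite(f'pics/{c}2.png',im)
    P=pts(c,d);Q=P[(abs(P[:,2]-.262)<.012)&(abs(P[:,0]-.424)<.03)&(abs(P[:,1]+.225)<.03)]
    if c!="top":print(c,len(Q),np.round(Q.mean(0),4) if len(Q) else '', np.round(Q[::max(1,len(Q)//12)],3).tolist())
    Q=P[(abs(P[:,2]-.239)<.008)&(P[:,0]>.455)&(P[:,0]<.56)&(abs(P[:,1]+.245)<.03)]
    if len(Q)>5:
        a=np.polyfit(Q[:,0],Q[:,1],1);print('rod',len(Q),np.round([np.arctan(a[0]),np.polyval(a,.512),Q[:,0].max()],4), np.round(np.percentile(Q[:,2],[10,50,90]),4))
E
```

```text
t 5.92 pos [ 0.4262 -0.2176  0.2236] yaw -0.1958 q6 -2.1 shift [ 0.9 -8.1  1.1] turn 0.001
scene 62 [ 0.4286 -0.2267  0.2621] [[0.418, -0.237, 0.271], [0.417, -0.234, 0.267], [0.421, -0.235, 0.266], [0.436, -0.236, 0.273], [0.415, -0.232, 0.259], [0.421, -0.236, 0.257], [0.43, -0.234, 0.261], [0.421, -0.198, 0.271], [0.425, -0.23, 0.255], [0.426, -0.23, 0.251], [0.426, -0.218, 0.253], [0.44, -0.201, 0.264], [0.44, -0.202, 0.25]]
rod 78 [-0.2023 -0.2418  0.5596] [0.2323 0.2353 0.2387]
wrist 4200 [ 0.4196 -0.2235  0.2625] [[0.41, -0.235, 0.25], [0.419, -0.196, 0.256], [0.419, -0.198, 0.261], [0.428, -0.205, 0.25], [0.422, -0.199, 0.262], [0.428, -0.205, 0.255], [0.411, -0.25, 0.268], [0.411, -0.251, 0.269], [0.428, -0.2, 0.262], [0.429, -0.205, 0.262], [0.429, -0.206, 0.263], [0.432, -0.202, 0.262]]
rod 464 [-0.1877 -0.2444  0.4781] [0.2367 0.2385 0.2394]
rod 13 [-0.2759 -0.2403  0.559 ] [0.2338 0.2368 0.2387]
```

View pics/wrist2.png

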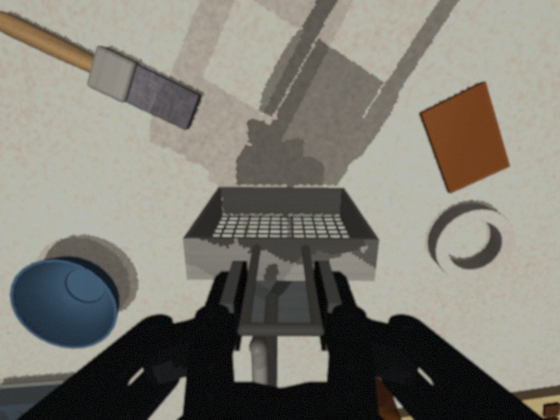

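Call:
{"api": "move_arm", "payload": {
  "series": [
    [[0,0,-8,0,0],[0,-10,-8,0,0],[0,-30,-8,0,0],[0,-50,-8,0,0],[0,-70,-8,0,0],[0,-90,-8,0,0],[0,-107,-8,0,0],[0,-115,-8,0,0],[0,-115,-8,0,0],[0,-115,-8,0,0]]
  ]
}}

```text
time_s: 6.9
eef_pos: [0.5375, -0.2475, 0.2227]
eef_rot: [-0.001, 0.097, 0.995, 0.0]
wrist_force: [-0.7, 0.1, -3.3]
opening: 0.379
grasp_force: 60.6
```

```bash
python3 - <<'E'
from h import *
hk(.026,0,.2045)
for c in("scene","wrist"):
    im,d=camera(c);cv2.imwrite(f'pics/{c}3.png',im)
    P=pts(c,d)
    if c=="wrist":
        print(outline_of("hook",c)[0]["bbox"])
        a=im
    else: b=im
cv2.imwrite('pics/m3.png',np.hstack([cv2.resize(b[100:310,150:290],(320,480)),cv2.resize(a,(480,480))]))
E
```

```text
t 6.9 pos [ 0.5375 -0.2475  0.2227] yaw -0.194 q6 -2.01 shift [-0.1 -0.6 18.2] turn 0.003
[277.5, 220.3, 114.8, 311.3]
```

View pics/m3.png

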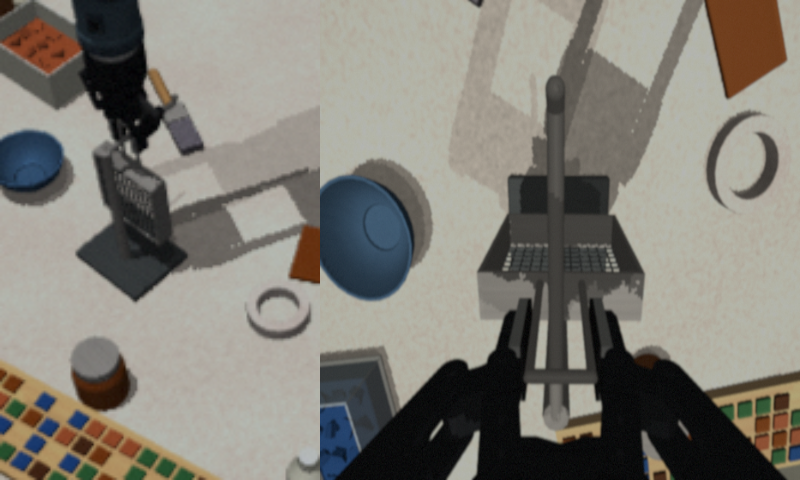

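Rod (column ~556) runs through the loop under the bar (562,377). Lower and release.

Call:
{"api": "move_arm", "payload": {
  "series": [
    [[0,0,0,6,0],[0,0,0,12,0],[0,0,0,17,0],[0,0,0,18,0],[0,0,0,18,0],[0,0,0,18,0],[0.55,0,0,18,0],[0.7,0,0,18,0],[1,0,0,18,0],[1,0,0,18,0]]
  ]
}}

```text
time_s: 7.88
eef_pos: [0.538, -0.2481, 0.2058]
eef_rot: [0.0, 0.097, 0.995, -0.0]
wrist_force: [0.4, -0.8, 0.1]
opening: 0.922
grasp_force: 0.0
```

Call:
{"api": "move_arm", "payload": {
  "series": [
    [[1,0,0,0,0],[1,0,0,0,0],[1,0,0,-10,0],[1,0,0,-30,0],[1,0,0,-60,0],[1,0,0,-70,0],[1,30,5,-70,0],[1,65,30,-70,0],[1,90,65,-70,0],[1,90,65,-70,0]]
  ]
}}

```text
time_s: 8.72
eef_pos: [0.4589, -0.1619, 0.2749]
eef_rot: [-0.001, 0.096, 0.995, 0.001]
wrist_force: [0.4, -0.1, 0.6]
opening: 0.999
grasp_force: 0.0
```

```bash
cat >> h.py <<'E'
def hooked(c,ns=("large",)):
    """bars on hook: points above rod away from rod line, in hook frame"""
    im,d=camera(c);P=pts(c,d);v=np.array([-u[1],u[0]])
    X=(P[:,:2]-H)@u;Y=(P[:,:2]-H)@v
    m=(abs(X)<.06)&(abs(Y)>.008)&(abs(Y)<.022)&(P[:,2]>.20)&(P[:,2]<.25)
    print(c,'handle pts',m.sum());h=np.histogram(X[m],np.arange(-.06,.061,.003));print([(round(e*1e3),int(n)) for e,n in zip(h[1],h[0]) if n])
    for s in(1,-1):
        k=m&(Y*s>0);print(' Y',s,np.round(np.median(Y[k]),4) if k.any() else '')
    for n in ns:
        for r in outline_of(n+"_pan",c)[:1]:
            Q=pts(c,d,r["region"]);X2=(Q[:,:2]-H)@u;k=(abs(X2)<.1)&(Q[:,2]>.03)&(abs((Q[:,:2]-H)@v)<.09)
            print(n,round(r["conf"],2),k.sum(),'X',np.round(np.percentile(X2[k],[5,50,95]),4) if k.any() else '','z',np.round(np.percentile(Q[k][:,2],[3,97]),3) if k.any() else '')
    return im
E
python3 - <<'E'
from h import *
for c in("scene","top"):
    im=hooked(c);cv2.imwrite(f'pics/{c}4.png',im)
goto([.539,.237,.24],YR)
E
```

```text
scene handle pts 30
[(24, 10), (27, 17), (30, 3)]
 Y 1 0.0164
 Y -1 -0.011
large 0.52 316 X [-0.0362  0.0671  0.0746] z [0.044 0.238]
top handle pts 0
[]
 Y 1 
 Y -1 
t 8.92 pos [ 0.4625 -0.1673  0.276 ] yaw -0.1946 q6 -1.96 shift [  3.2 411.4  35.6] turn -0.339
```

Call:
{"api": "move_arm", "payload": {
  "series": [
    [[1,0,25,0,0],[1,0,65,0,-0.05],[1,1,106,0,-0.1],[1,2,147,0,-0.15],[1,3,188,5,-0.2],[1,4,229,10,-0.25],[1,5,270,15,-0.3],[1,6,311,20,-0.339],[1,7,350,25,-0.339],[1,7,385,30,-0.339]]
  ]
}}

```text
time_s: 9.75
eef_pos: [0.5308, 0.2145, 0.2448]
eef_rot: [0.0, -0.072, 0.997, 0.0]
wrist_force: [0.8, -1.2, -0.2]
opening: 1.001
grasp_force: 0.0
```

```bash
python3 -c "
from h import *
goto([.5345,.2355,.1475],YR)"
```

```text
t 9.75 pos [0.5308 0.2145 0.2448] yaw 0.1443 q6 -1.54 shift [-6.6 20.3 97.3] turn -0.001
```

Call:
{"api": "move_arm", "payload": {
  "series": [
    [[1,-4,10,5,0],[1,-6,18,15,0],[1,-6,18,20,0],[1,-6,18,20,0],[1,-6,18,20,0],[1,-6,18,20,0],[1,-6,18,20,0],[1,-6,18,20,0],[1,-6,18,20,0],[1,-6,18,20,0]]
  ]
}}

```text
time_s: 10.58
eef_pos: [0.5331, 0.2308, 0.2257]
eef_rot: [0.0, -0.072, 0.997, 0.0]
wrist_force: [-0.6, -0.1, -0.1]
opening: 1.0
grasp_force: 0.0
```

```bash
python3 -c "
from h import *
bars();goto([.5345,.2355,.1475],YR)"
```

```text
L 0  
M 477 [0.5374 0.2358 0.1855] ((0.5378720164299011, 0.23589877784252167), (0.005261678248643875, 0.03369009867310524), 8.949143409729004)
S 486 [0.4676 0.2204 0.1741] ((0.4679033160209656, 0.2198854237794876), (0.005086091347038746, 0.033282507210969925), 7.90039587020874)
t 10.63 pos [0.5331 0.2309 0.2256] yaw 0.144 q6 -1.51 shift [-2.   4.4 78.1] turn -0.001
```

Call:
{"api": "move_arm", "payload": {
  "series": [
    [[1,-1,5,20,0],[1,-1,5,50,0],[1,-1,5,78,0],[1,-1,5,78,0],[1,-1,5,78,0],[0,-1,5,78,0],[0,-1,5,78,0],[0,-1,5,78,0],[0,-1,5,78,0],[0,-1,5,78,0]]
  ]
}}

```text
time_s: 11.47
eef_pos: [0.5342, 0.2362, 0.149]
eef_rot: [0.001, -0.072, 0.997, -0.0]
wrist_force: [0.8, -1.2, 4.1]
opening: 0.383
grasp_force: 59.0
```

```bash
python3 -c "
from h import *
hk(-.09,0,.224)"
```

```text
t 11.47 pos [0.5342 0.2362 0.149 ] yaw 0.1442 q6 -1.5 shift [ 175.5 -440.9  -75.4] turn 0.341
```

Call:
{"api": "move_arm", "payload": {
  "series": [
    [[0,-1,5,-15,0],[0,-1,3,-45,0],[0,-1,-5,-75,0],[0,3,-35,-76,0],[0,8,-70,-76,0],[0,15,-108,-76,0.05],[0,25,-146,-76,0.1],[0,42,-182,-76,0.15],[0,59,-218,-76,0.2],[0,76,-254,-76,0.25]]
  ]
}}

```text
time_s: 12.3
eef_pos: [0.4934, -0.0276, 0.2232]
eef_rot: [-0.0, 0.054, 0.999, 0.0]
wrist_force: [0.5, -0.6, -1.9]
opening: 0.375
grasp_force: 60.3
```

```bash
python3 -c "
from h import *
hk(-.09,0,.224)"
```

```text
t 12.3 pos [ 0.4934 -0.0276  0.2232] yaw -0.1079 q6 -1.76 shift [  48.  -204.2   -0.8] turn 0.089
```

Call:
{"api": "move_arm", "payload": {
  "series": [
    [[0,9,-37,0,0.05],[0,18,-74,0,0.09],[0,27,-111,0,0.09],[0,36,-148,0,0.09],[0,43,-180,0,0.09],[0,48,-198,0,0.09],[0,48,-205,0,0.09],[0,48,-205,0,0.09],[0,48,-205,0,0.09],[0,48,-205,0,0.09]]
  ]
}}

```text
time_s: 13.13
eef_pos: [0.4254, -0.2237, 0.2231]
eef_rot: [-0.0, 0.097, 0.995, 0.0]
wrist_force: [-0.4, 0.8, -2.8]
opening: 0.381
grasp_force: 60.5
```

```bash
python3 - <<'E'
from h import *
hk(-.09,0,.224)
im,d=camera("wrist");cv2.imwrite('pics/w5.png',im)
im=hooked("scene");cv2.imwrite('pics/s5.png',im)
cv2.imwrite('pics/m5.png',np.hstack([cv2.resize(im[100:310,150:290],(320,480)),cv2.resize(cv2.imread('pics/w5.png'),(480,480))]))
E
```

```text
t 13.13 pos [ 0.4254 -0.2237  0.2231] yaw -0.1947 q6 -2.11 shift [ 1.3 -2.  -0.9] turn 0.002
scene handle pts 31
[(24, 6), (27, 21), (30, 4)]
 Y 1 0.0171
 Y -1 -0.0105
large 0.68 531 X [0.0217 0.0382 0.0477] z [0.052 0.172]
```

View pics/m5.png

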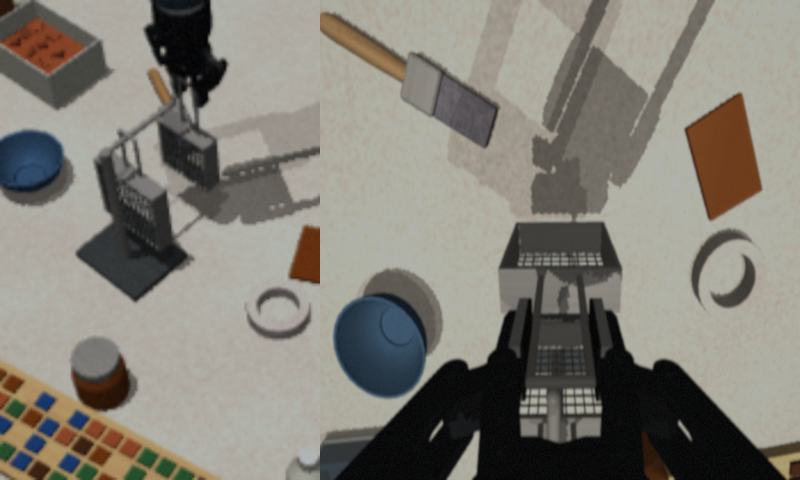

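Call:
{"api": "move_arm", "payload": {
  "series": [
    [[0,0,-2,0,0],[0,-15,-2,0,0],[0,-32,-2,0,0],[0,-43,-2,0,0],[0,-43,-2,0,0],[0,-43,-2,5,0],[0,-43,-2,10,0],[0,-43,-2,14,0],[0,-43,-2,14,0],[0,-43,-2,14,0]]
  ]
}}

```text
time_s: 14.12
eef_pos: [0.4663, -0.2349, 0.2088]
eef_rot: [-0.0, 0.098, 0.995, 0.0]
wrist_force: [0.2, 0.2, -2.3]
opening: 0.375
grasp_force: 60.5
```

Call:
{"api": "move_arm", "payload": {
  "series": [
    [[0,-6,0,0,0],[0,-14,0,0,0],[0,-22,0,0,0],[0,-30,0,0,0],[0,-37,0,0,0],[0,-43,0,0,0],[0,-49,0,0,0],[0,-54,0,0,0],[0,-54,0,0,0],[0,-54,0,0,0]]
  ]
}}

```text
time_s: 14.95
eef_pos: [0.52, -0.2457, 0.2091]
eef_rot: [-0.0, 0.098, 0.995, 0.0]
wrist_force: [0.4, -0.5, -2.7]
opening: 0.381
grasp_force: 60.5
```

```bash
python3 - <<'E'
from h import *
hk(.007,0,.2065)
print(ctrl.get_obs()['wrist_force'])
im=hooked("scene");im2,d=camera("wrist")
cv2.imwrite('pics/m6.png',np.hstack([cv2.resize(im[100:310,150:290],(320,480)),cv2.resize(im2,(480,480))]))
E
```

```text
t 14.95 pos [ 0.52   -0.2457  0.2091] yaw -0.1956 q6 -2.02 shift [1.4 1.1 2.6] turn 0.001
[ 0.44877806 -0.53780388 -2.68983826]
scene handle pts 81
[(-3, 1), (0, 1), (3, 6), (6, 2), (9, 2), (12, 10), (15, 16), (18, 11), (21, 3), (24, 5), (27, 20), (30, 4)]
 Y 1 0.018
 Y -1 -0.0153
large 0.8 688 X [0.0195 0.0377 0.0477] z [0.052 0.181]
```

View pics/m6.png

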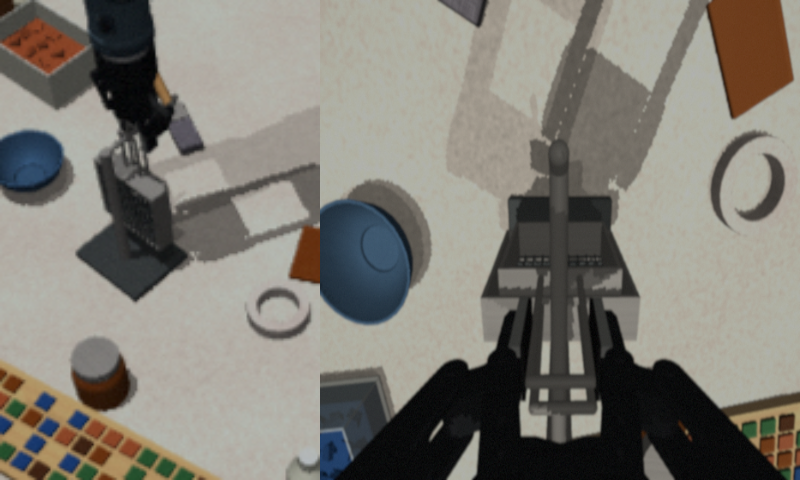

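Medium pan sits within the large's mouth; its bar (560,381) is in front of the large's (563,408). Lower and release.

Call:
{"api": "move_arm", "payload": {
  "series": [
    [[0,0,0,1,0],[0,0,0,2,0],[0,0,0,2.5,0],[0,0,0,2.5,0],[0.45,0,0,2.5,0],[0.5,0,0,2.5,0],[0.6,0,0,2.5,0],[0.8,0,0,2.5,0],[1,0,0,2.5,0],[1,0,0,2.5,0]]
  ]
}}

```text
time_s: 15.93
eef_pos: [0.52, -0.2458, 0.207]
eef_rot: [0.0, 0.098, 0.995, -0.0]
wrist_force: [0.5, 0.5, 0.3]
opening: 0.985
grasp_force: 0.0
```

Call:
{"api": "move_arm", "payload": {
  "series": [
    [[1,0,0,0,0],[1,0,0,-3,0],[1,0,0,-12,0],[1,0,0,-30,0],[1,0,0,-60,0],[1,0,0,-70,0],[1,25,5,-70,0],[1,45,35,-70,0],[1,60,70,-70,0],[1,60,70,-70,0]]
  ]
}}

```text
time_s: 16.77
eef_pos: [0.4732, -0.1607, 0.2772]
eef_rot: [-0.0, 0.097, 0.995, 0.001]
wrist_force: [0.6, -0.0, -0.2]
opening: 1.002
grasp_force: 0.0
```

```bash
python3 - <<'E'
from h import *
im=hooked("scene",("large","medium"));cv2.imwrite('pics/s7.png',im)
im=hooked("top",("large","medium"));cv2.imwrite('pics/t7.png',im)
goto([.4635,.2195,.24],YR)
E
```

```text
scene handle pts 57
[(9, 3), (12, 14), (15, 9), (21, 2), (24, 9), (27, 14), (30, 6)]
 Y 1 0.0166
 Y -1 -0.0131
large 0.62 720 X [0.0207 0.0379 0.0477] z [0.053 0.227]
top handle pts 0
[]
 Y 1 
 Y -1 
medium 0.48 0 X  z 
t 17.07 pos [ 0.475  -0.1663  0.2769] yaw -0.1966 q6 -1.95 shift [ 86.7 376.2  36.8] turn -0.341
```

Call:
{"api": "move_arm", "payload": {
  "series": [
    [[1,5,25,0,0],[1,14,62,0,-0.05],[1,23,101,0,-0.1],[1,32,140,0,-0.15],[1,41,179,5,-0.2],[1,50,218,10,-0.25],[1,59,257,15,-0.3],[1,68,296,25,-0.341],[1,77,335,30,-0.341],[1,87,372,36,-0.341]]
  ]
}}

```text
time_s: 17.9
eef_pos: [0.4621, 0.218, 0.2404]
eef_rot: [0.0, -0.072, 0.997, -0.0]
wrist_force: [0.8, -0.4, -0.0]
opening: 1.001
grasp_force: 0.0
```

```bash
python3 -c "
from h import *
goto([.4638,.2195,.215],YR)"
```

```text
t 17.9 pos [0.4621 0.218  0.2404] yaw 0.1444 q6 -1.51 shift [-1.9  1.3 25.4] turn -0.0
```

Call:
{"api": "move_arm", "payload": {
  "series": [
    [[1,-1,1,10,0],[1,-1,1,20,0],[1,-1,1,25,0],[1,-1,1,25,0],[1,-1,1,25,0],[1,-1,1,25,0],[1,-1,1,25,0],[1,-1,1,25,0],[1,-1,1,25,0],[1,-1,1,25,0]]
  ]
}}

```text
time_s: 18.73
eef_pos: [0.4627, 0.2174, 0.2161]
eef_rot: [0.0, -0.072, 0.997, 0.0]
wrist_force: [0.7, -0.6, 0.6]
opening: 1.002
grasp_force: 0.0
```

```bash
python3 -c "
from h import *
bars();goto([.4638,.2195,.1365],YR)"
```

```text
L 0  
M 0  
S 472 [0.4669 0.2201 0.1734] ((0.46749401092529297, 0.22010359168052673), (0.005372554995119572, 0.03391726687550545), 7.978216648101807)
t 18.78 pos [0.4627 0.2175 0.2161] yaw 0.145 q6 -1.51 shift [-1.4  1.9 79.6] turn 0.0
```

Bar at (.467,.220); TCP sits ~4 mm in front, as wanted.

Call:
{"api": "move_arm", "payload": {
  "series": [
    [[1,-1,3,20,0],[1,-1,3,50,0],[1,-1,3,79,0],[1,-1,3,79,0],[1,-1,3,79,0],[0,-1,3,79,0],[0,-1,3,79,0],[0,-1,3,79,0],[0,-1,3,79,0],[0,-1,3,79,0]]
  ]
}}

```text
time_s: 19.62
eef_pos: [0.4642, 0.2207, 0.1384]
eef_rot: [0.001, -0.073, 0.997, -0.0]
wrist_force: [0.7, -0.8, 3.1]
opening: 0.379
grasp_force: 59.1
```

```bash
python3 -c "
from h import *
hk(-.093,0,.224)"
```

```text
t 19.62 pos [0.4642 0.2207 0.1384] yaw 0.1453 q6 -1.5 shift [ 107.2 -434.5  -85.8] turn 0.342
```

Call:
{"api": "move_arm", "payload": {
  "series": [
    [[0,-1,3,-15,0],[0,-1,3,-50,0],[0,-1,-5,-85,0],[0,4,-35,-87,0],[0,10,-70,-87,0],[0,18,-109,-87,0.05],[0,27,-147,-87,0.1],[0,36,-185,-87,0.15],[0,45,-223,-87,0.2],[0,54,-260,-87,0.25]]
  ]
}}

```text
time_s: 20.45
eef_pos: [0.4467, -0.0461, 0.2242]
eef_rot: [0.0, 0.054, 0.999, -0.0]
wrist_force: [0.6, 0.3, -2.2]
opening: 0.371
grasp_force: 60.3
```

```bash
python3 -c "
from h import *
hk(-.093,0,.225)"
```

```text
t 20.45 pos [ 0.4467 -0.0461  0.2242] yaw -0.1071 q6 -1.83 shift [   6.6 -180.4   -0.8] turn 0.09
```

Call:
{"api": "move_arm", "payload": {
  "series": [
    [[0,1,-36,0,0.05],[0,2,-72,0,0.09],[0,4,-108,0,0.09],[0,5,-142,0,0.09],[0,6,-168,0,0.09],[0,7,-182,0,0.09],[0,7,-182,0,0.09],[0,7,-182,0,0.09],[0,7,-182,0,0.09],[0,7,-182,0,0.09]]
  ]
}}

```text
time_s: 21.28
eef_pos: [0.4214, -0.2235, 0.2237]
eef_rot: [-0.0, 0.097, 0.995, 0.0]
wrist_force: [0.9, -0.5, -1.9]
opening: 0.375
grasp_force: 60.5
```

```bash
python3 - <<'E'
from h import *
hk(-.093,0,.225)
im2,d=camera("wrist")
im=hooked("scene",("large","medium"))
cv2.imwrite('pics/m8.png',np.hstack([cv2.resize(im[120:260,150:260],(320,480)),cv2.resize(im2,(480,480))]))
E
```

```text
t 21.28 pos [ 0.4214 -0.2235  0.2237] yaw -0.1935 q6 -2.11 shift [ 0.3 -1.3 -1.3] turn 0.003
scene handle pts 60
[(9, 5), (12, 13), (15, 13), (21, 1), (24, 6), (27, 16), (30, 6)]
 Y 1 0.017
 Y -1 -0.0127
large 0.94 681 X [0.0174 0.0383 0.0477] z [0.053 0.171]
medium 0.47 36 X [0.0068 0.0115 0.0151] z [0.152 0.241]
```

View pics/m8.png

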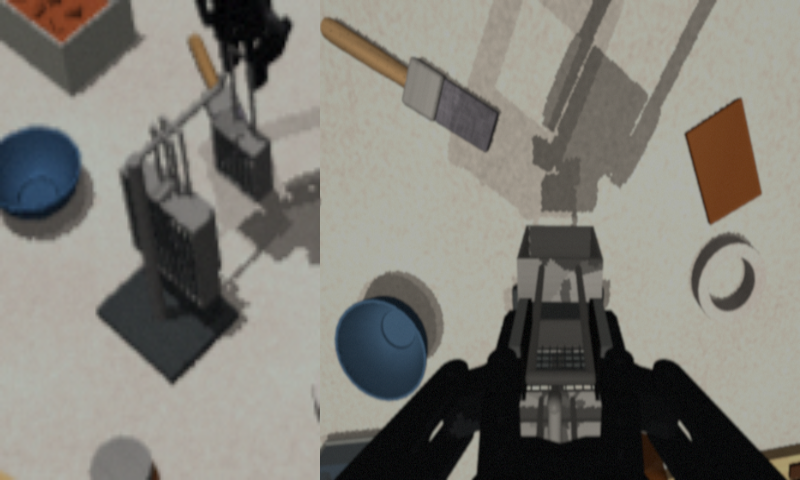

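Call:
{"api": "move_arm", "payload": {
  "series": [
    [[0,0,-1,0,0],[0,-15,-1,0,0],[0,-32,-1,0,0],[0,-42,-1,0,0],[0,-42,-1,0,0],[0,-42,-1,5,0],[0,-42,-1,10,0],[0,-42,-1,14,0],[0,-42,-1,14,0],[0,-42,-1,14,0]]
  ]
}}

```text
time_s: 22.32
eef_pos: [0.4617, -0.2335, 0.2092]
eef_rot: [-0.001, 0.097, 0.995, 0.0]
wrist_force: [0.2, -0.8, -1.2]
opening: 0.378
grasp_force: 60.5
```

Call:
{"api": "move_arm", "payload": {
  "series": [
    [[0,-6,0,0,0],[0,-12,0,0,0],[0,-19,0,0,0],[0,-26,0,0,0],[0,-33,0,0,0],[0,-39,0,0,0],[0,-44,0,0,0],[0,-46,0,0,0],[0,-46,0,0,0],[0,-46,0,0,0]]
  ]
}}

```text
time_s: 23.15
eef_pos: [0.5074, -0.2426, 0.2096]
eef_rot: [-0.0, 0.097, 0.995, 0.0]
wrist_force: [0.4, 0.7, -2.3]
opening: 0.374
grasp_force: 60.4
```

```bash
python3 - <<'E'
from h import *
hk(-.005,0,.208)
print(ctrl.get_obs()['wrist_force'])
im=hooked("scene",());im2,d=camera("wrist")
cv2.imwrite('pics/m9.png',np.hstack([cv2.resize(im[120:260,150:260],(320,480)),cv2.resize(im2,(480,480))]))
E
```

```text
t 23.15 pos [ 0.5074 -0.2426  0.2096] yaw -0.1946 q6 -2.03 shift [0.4 0.5 1.6] turn 0.002
[ 0.43799545  0.73603476 -2.27933949]
scene handle pts 103
[(-18, 1), (-12, 4), (-9, 4), (-6, 1), (-3, 8), (0, 13), (3, 9), (6, 10), (9, 3), (12, 16), (15, 7), (21, 1), (24, 7), (27, 16), (30, 3)]
 Y 1 0.0161
 Y -1 -0.0144
```

View pics/m9.png

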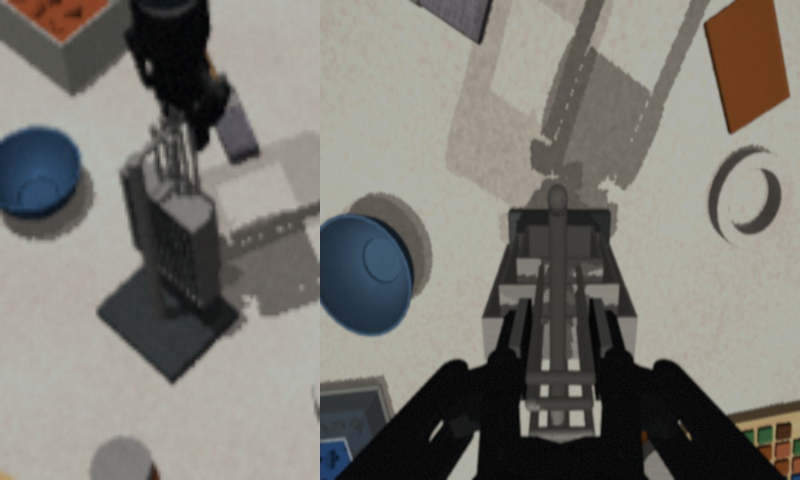

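Small pan is nested with all three bars over the rod (rows 377, 402, 430). Lower, release, retreat.

Call:
{"api": "move_arm", "payload": {
  "series": [
    [[0,0,0,1,0],[0,0,0,1.5,0],[0,0,0,2,0],[0,0,0,2,0],[0.45,0,0,2,0],[0.5,0,0,2,0],[0.6,0,0,2,0],[0.8,0,0,2,0],[1,0,0,2,0],[1,0,0,2,0]]
  ]
}}

```text
time_s: 24.08
eef_pos: [0.5075, -0.2427, 0.2079]
eef_rot: [0.0, 0.097, 0.995, -0.0]
wrist_force: [0.2, -0.2, -0.0]
opening: 0.989
grasp_force: 0.0
```

Call:
{"api": "move_arm", "payload": {
  "series": [
    [[1,0,0,0,0],[1,0,0,-3,0],[1,0,0,-12,0],[1,0,0,-30,0],[1,0,0,-60,0],[1,0,0,-70,0],[1,25,5,-70,0],[1,45,35,-70,0],[1,60,70,-70,0],[1,60,90,-70,0]]
  ]
}}

```text
time_s: 24.92
eef_pos: [0.4642, -0.1402, 0.2781]
eef_rot: [-0.0, 0.097, 0.995, 0.0]
wrist_force: [0.2, -0.9, -0.3]
opening: 0.997
grasp_force: 0.0
```

```bash
python3 - <<'E'
from h import *
im=hooked("scene",("large","medium","small"));im2,_=camera("top")
cv2.imwrite('pics/m10.png',np.hstack([cv2.resize(im[120:260,150:260],(380,480)),cv2.resize(im2[150:270,320:420],(400,480))]))
E
```

```text
scene handle pts 93
[(-3, 8), (0, 20), (3, 3), (9, 4), (12, 16), (15, 8), (18, 2), (24, 6), (27, 23), (30, 3)]
 Y 1 0.0169
 Y -1 -0.0114
large 0.8 720 X [0.0203 0.0385 0.0479] z [0.053 0.21 ]
medium 0.53 46 X [0.0065 0.0127 0.0165] z [0.152 0.242]
small 0.43 5 X [-0.0026  0.      0.002 ] z [0.15  0.159]
```

View pics/m10.png

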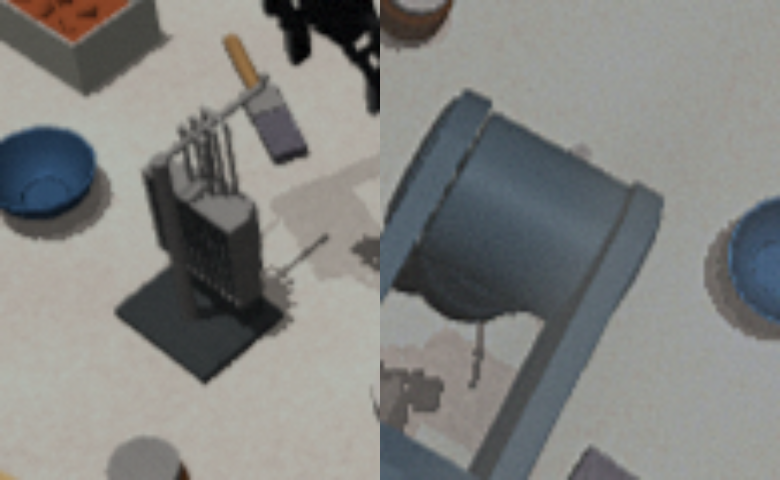

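Three handles hang on the rod at about 0, 14 and 28 mm, with the pans nested and the robot clear of them.

```bash
python3 -c "
from h import *
for _ in range(8): camera('scene')
print(order.hand_in())"
```

```text
the job is handed in; nothing more can be done
None
```

All three strainers hang nested on the hook, largest at the back and smallest in front, released with the arm clear of them, and I handed the job in at about 26 s; the hand-in returned no verdict.

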